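# Ease the drill chuck through the demagnetiser on its sprung rocker

### The arm

A 7-joint arm with a two-finger parallel gripper is mounted at the origin on the work surface. World frame = base frame: x ahead of the robot, y to its left, z up, the work surface at z = 0. Lengths are in mm, angles in rad, forces in N, time in s.
With the tool pointing down it reaches from about 400 to 875 mm from the base axis. Payload 4.4 kg.
Tool frame: the origin (TCP) lies at the very end of the fingers, on their centre line; the grasp point (between the pads) lies 19 mm behind it; z points along the fingers, y is the line along which they close (so a half turn about z gives the same grasp; the last joint's range is limited). The gripper opens to 85 mm and grips with 20 to 120 N. Pads are 22 mm wide; open, the fingers measure 114 mm over their backs; the gripper's body (76 mm by 85 mm) begins 54 mm behind the grasp point. The pads swing forward as they close: fully open they stand 13 mm farther back than shut.
Start: joints at [-1.17, 0.628, 0.038, 1.517, -0.027, 0.996, -0.02], TCP at [292.499, 580.485, 196.413] pointing down, gripper open.
Joint ranges: [-3.06, 3.06], [-0.37, 2.12], [-1.25, 1.32], [0.18, 2.47], [-1.1, 4.24], [0.23, 1.98], [-2.94, 2.94]. Speed limits (rad/s): [2.57, 2.57, 3.14, 3.14, 3.14, 3.14, 3.14].

### API

Orientations are given as [roll, pitch, yaw] about the fixed x, y, z axes, in that order (R = Rz(yaw) Ry(pitch) Rx(roll)).
In Python, from cell import status, get_image, ctrl, models gives the robot as it stands.
- The arm moves only by the shell command python3 -m handwheel 'ROWS' [OPENING]. ROWS is JSON, a list of rows, each an object with "delta_pos": the shift along the world's x, y, z in cm, a list of three; "yaw": the turn about the world's z in rad. A call has 1 to 10 rows; each row shifts and turns the commanded pose from where the row before left it; what a row does not reach is not made up. A row lasts 1/12 s, in which the tool goes at most 41.7 mm and 7.16 degrees, less where a joint would pass 70% of its speed; a pose out of reach is approached as far as the arm can. A call is refused whole if a number of a shift passes 4.17 or a number of a turn 0.125, either way. A call with a gripper value outside its range is refused whole. OPENING is the opening, from -1 (shut) to 1 (fully open), set as the call begins (- or left out, the last holds). The fingers move at their own pace and stop on an object; the grip force is fixed at half the most. Time passes only in rows, so rows that do not move let the fingers close. It gives the time, the measured TCP pose, the force, the opening and the grip force at its end, in the units of the state.
- status.read_state(): the state, without advancing time (a new reading comes with each control period).
- get_image(name): name is "scene" or "top"; returns a dict with "color" (420x560x3 uint8, red, green, blue), "z_map" (420x560 float32, mm along the optical axis (not along the pixel's ray), 0 where there is no reading), "fx", "fy", "cx", "cy" (pixels), "k1" (the pictures are not rectified: a ray, as slopes to the right and down, at radius r is drawn at 1 + k1 r^2 times it, then the intrinsics apply), "position" and "rotation" of the camera in the world. Camera axes: x right, y up, looking along -z (the intrinsics and any distortion apply to the point x, -y, -z); pixel columns grow to the right and rows downward; lengths in mm; the calibration is good to about 2 mm. A picture is of the moment at which its call begins.
- ctrl.finish_job(): hands the job in; it is judged then, once.
Trained networks look in a picture, given as the dict that the camera call returned (one of the last four; its "shot" number tells which), for a name from the list of things; names that differ only in an ending like _2 or _b are one class to them, and where a whole thing is asked for, a point or a joint stands for the part that bears it (a point fixed in the world has none). Each returns a list of dicts, best first, with "score" (0 to 1); they miss things now and then, are a little off and sometimes report something else, mostly with a low value. They report only what shows in the picture. A call takes as long as a camera call.
- models.boxes_of(picture, name): "rect" ([left, top, right, bottom] in pixels, round what is visible of it).
The state is a dict: "clock": time; "qpos": joint angles; "qd": joint speeds; "tau": joint torques, N m; "eef_pos": TCP position; "tool_rot": TCP orientation; "force": force on the tool from outside, world axes, zero at the start; "torque": the same for the moment, N m; "width": finger opening in mm; "gripper_force": force on a finger pad.
Only numpy, scipy, OpenCV 4.12 (cv2) and the standard library are available. Lean on these libraries where they do the work, as an engineer would, in place of code of your own. Each camera call takes 0.05 s, during which the arm holds its last target. There are 200 camera calls.

### The job

Demagnetise the drill chuck: with the fingers pressing on the top of the curved hand rail and moving along it, tip the sprung rocker so that the chuck's trolley glides from its end to the coil arch, keep the chuck's middle within 20 mm of the arch's middle for 4 seconds without a break, then let it glide on to the buffer at the other end and leave it parked there, with the hand rail let go. All the while the trolley is away from the ends keep pressing the rail with 3 to 16 N (about 9 is best), and never press harder; the trolley must not bump the buffers (slower than 0.15 m/s there). Do not touch the chuck or the arch, and leave the other parts on the bench alone.

Things in the scene. Friction and masses are not known exactly. Their poses are not given: they have to be found in the camera images.
- unit: The bench demagnetiser's fixed grey base plate, 270 x 400 x 12 mm, with a column carrying a sprung rocker. Origin: centre of its underside, on the bench; its own x points away from the robot's side, y along the rocker (to the left seen from the robot), z up. The yaw differs by up to 0.3 rad.
- handrail: The rocker's hand rail on the robot's side, with a white slippery top, 34 mm wide, 308 mm long along y, flat below and 36 mm thick in the middle, its top cambered (an arc of radius 500 mm, highest in the middle). Origin: on the top of its crest, in the rocker's hinge axis; at rest, in the unit's frame, at (-110, 0, 150) mm. It sinks and tilts with the rocker; friction with the fingers about 0.2.
- column (a joint): How far the rocker has sunk (m), 0 at rest (top stop) to 0.05 (bottom stop). Spring: pressing the rail takes 1.5 N with the nominal chuck (less by the extra weight of a heavier one, more with a lighter: 0.6 to 2.2 N) plus 300 N/m times the sinking; damping 40 Ns/m; the sprung mass is 1.75 kg in all.
- rocker (a joint): Rocker tilt (rad) about a hinge along the unit's x at the rail's crest; positive = its +y end down; stops at +-0.05. Spring 8 Nm/rad to level, damping 0.8 Nms/rad. Pressing F newtons at s along +y from the crest adds the moment F*s; the trolley adds its weight times its place: untouched, it lies on a stop with the trolley at the low end; anywhere else the trolley runs away unless balanced.
- trolley (a joint): Place of the trolley along the rocker's rods (m): 0 in the middle, +0.13 at the +y end buffer, -0.13 at the -y end buffer (it starts there). It glides freely on bearings: its acceleration is 9.81 times the tilt, less drag of 0.6 Ns/m over its mass (with the chuck 0.45 kg nominal, the chuck's 0.35 kg varying by up to a quarter).
- chuck: Polished chrome drill chuck, 42 mm diameter, 88 mm long, lying along y on a small dark trolley, on two rods. Origin: its axis, above the middle of the trolley; in the unit's frame at about x = +60 mm, y = trolley value, z = 126 mm less the sinking.
- coil: The demagnetiser's fixed arch, grey with copper windings inside, 122 mm wide along x, 34 mm along y, 159 mm high, straddling the rods. Origin: centre of its underside, on the base plate at unit x = +60 mm, y up to 40 mm either way from the middle, z = 12 mm; axes parallel to the unit's.
- heel_riser: Bystander: matte black heel riser, 75 x 62 x 30 mm; origin centre of underside.
- retainer0: Bystander: orange brake retainer, 70 x 34 x 14 mm; origin centre of underside.
- retainer1: Bystander: second orange brake retainer, the same.
- wrench_head: Bystander: grey torque wrench head, round head 42 mm diameter, 42 mm high, with a neck 88 mm long; origin under the round head.

How it is judged:
By the outcome, as a careful person would: the job done as asked, in the order asked, and still so for the second after the job is handed in, with the robot touching nothing.
It also fails if it takes over 64 s, if anything falls off the work surface, if the arm or the gripper's body presses on something with over 40 N, if the wrist force passes 120 N, or if a joint passes its speed limit or range.

## Working session

There is one attempt and no reset: what is moved stays moved. The work goes in short steps, Python scripts to look and compute and a shell command to move; the robot and the scene stay as the last step left them, time stands still between calls to the robot, and variables do not carry over. Pictures are saved under pics/ and viewed, at most 10 in all, crops included, and the job is handed in when it is done.

```bash
ls; mkdir -p pics
cat > h.py <<'E'
import numpy as np, cv2
from cell import status,get_image,ctrl,models
def cloud(p):
    z=p["z_map"]; H,W=z.shape
    u,v=np.meshgrid(np.arange(W),np.arange(H))
    x=(u-p["cx"])/p["fx"]; y=(v-p["cy"])/p["fy"]
    a,b=x.copy(),y.copy()
    for _ in range(8):
        k=1+p["k1"]*(a*a+b*b); a=x/k; b=y/k
    c=np.stack([a*z,-b*z,-z],-1)
    w=c@np.array(p["rotation"]).T+np.array(p["position"])
    w[z<=0]=np.nan
    return w
E
python3 - <<'E'
from h import *
s=status.read_state(); print({k:np.round(v,3).tolist() for k,v in s.items()})
for n in("scene","top"):
    p=get_image(n); cv2.imwrite(f"pics/{n}0.png",p["color"][:,:,::-1]); w=cloud(p); np.save(f"{n}.npy",w)
    print(n,p["fx"],p["k1"],np.round(p["position"]),np.round(p["rotation"],2).tolist())
    for o in("unit","handrail","chuck","coil"):
        print(o,[(round(r["score"],2),np.round(r["rect"]).tolist()) for r in models.boxes_of(p,o)[:2]])
E
```

```text
pics
{'clock': 0.0, 'qpos': [-1.17, 0.629, 0.038, 1.518, -0.027, 0.996, -0.02], 'qd': [-0.001, -0.002, -0.001, -0.0, -0.002, 0.001, -0.001], 'tau': [0.001, -56.339, 1.227, -19.344, 0.011, 0.011, 0.0], 'eef_pos': [292.172, 579.846, 195.482], 'tool_rot': [-3.14, 0.0, 2.675], 'force': [0.722, -0.094, 0.029], 'torque': [-0.037, 0.007, 0.033], 'gripper_force': 0.0, 'width': 85.427}Traceback (most recent call last):
  File "<stdin>", line 4, in <module>
  File "h.py", line 11, in cloud
    w=c@np.array(p["rotation"]).T+np.array(p["position"])
      ~~~~~~~~~~~~~~~~~~~~~~~~~~~^~~~~~~~~~~~~~~~~~~~~~~~
ValueError: operands could not be broadcast together with shapes (420,560) (3,)
```

View pics/scene0.png

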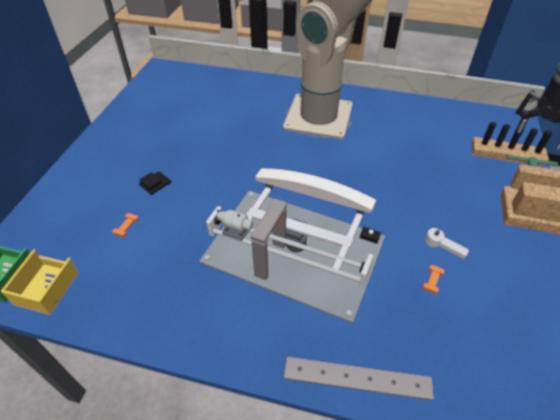

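The scene view faces the robot: the unit is at about (300,250), the white rail at (315,188), the chuck at its −y end at (235,220), and the coil at (270,240).

```bash
sed -i 's/np.array(p\["rotation"\]).T/R(p["rotation"]).T/' h.py
cat >> h.py <<'E'
from scipy.spatial.transform import Rotation
def R(r):
    r=np.array(r); return r if r.shape==(3,3) else Rotation.from_euler("xyz",r).as_matrix()
E
python3 - <<'E'
from h import *
for n in("scene","top"):
    p=get_image(n); cv2.imwrite(f"pics/{n}0.png",p["color"][:,:,::-1]); w=cloud(p); np.save(f"{n}.npy",w)
    print(n,p["fx"],p["k1"],np.round(p["position"]),np.round(p["rotation"],2).tolist())
    for o in("unit","handrail","chuck","coil"):
        rs=models.boxes_of(p,o)[:2]
        print(o,[(round(r["score"],2),np.round(r["rect"]).tolist()) for r in rs])
    m=w[:,:,2]; print("table z",np.nanmedian(m))
E
```

```text
scene 426.69153024493977 -0.030119530319963634 [1225.  177.  881.] [0.73, -0.0, 1.82]
unit [(0.83, [201.0, 168.0, 386.0, 324.0])]
handrail [(0.85, [254.0, 167.0, 377.0, 214.0])]
chuck [(0.79, [215.0, 210.0, 255.0, 232.0])]
coil [(0.73, [252.0, 197.0, 286.0, 276.0])]
table z -0.34433606335630884
top 461.7878211593194 0.045300664213484415 [ 360.   10. 1293.] [0.19, -0.01, -1.55]
unit [(0.57, [194.0, 164.0, 350.0, 282.0])]
handrail [(0.61, [201.0, 237.0, 319.0, 273.0])]
chuck [(0.85, [306.0, 193.0, 343.0, 207.0])]
coil [(0.68, [279.0, 169.0, 300.0, 219.0])]
table z -0.4374411872049677
```

View pics/top0.png

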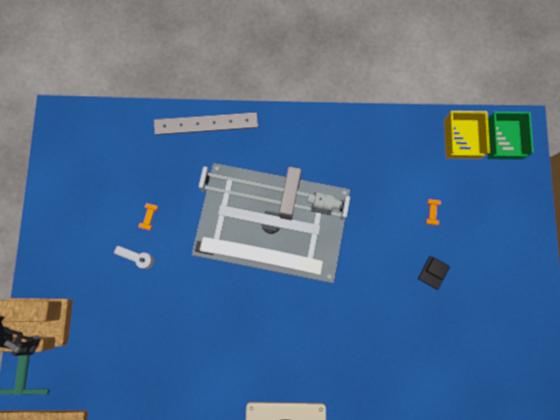

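The top view shows the rail from (202,247) to (322,267), the chuck at (325,202) on the right (−y) and the coil at (290,193). Next I fit their poses.

Run:
```python
from h import *
for n,box in(("top",(190,160,355,285)),("scene",(195,160,390,325))):
    w=np.load(n+".npy"); img=cv2.imread(f"pics/{n}0.png").astype(int)
    l,t,r,b=box; P=w[t:b,l:r].reshape(-1,3); C=img[t:b,l:r].reshape(-1,3)
    pl=P[(abs(P[:,2]-12)<5)&(C[:,0]-C[:,2]<30)]
    rc=cv2.minAreaRect(pl[:,:2].astype(np.float32)); print(n,"plate",np.round(rc[0],1),np.round(rc[1],1),rc[2],len(pl),np.median(pl[:,2]))
    yaw=np.radians(rc[2]); yaw=(yaw+np.pi/4)%(np.pi/2)-np.pi/4
    c=np.array(rc[0]); M=np.array([[np.cos(yaw),np.sin(yaw)],[-np.sin(yaw),np.cos(yaw)]])
    U=(P[:,:2]-c)@M.T
    print(" yaw",yaw)
    rail=(abs(U[:,0]+110)<40)&(P[:,2]>105)&(P[:,2]<165)&(C.min(1)>150)
    A=np.c_[U[rail],P[rail,2]]; print(" rail",len(A),np.round(np.percentile(A,[1,50,99],axis=0),1).tolist())
    if len(A):
        rr=cv2.minAreaRect(A[:,:2].astype(np.float32)); print(np.round(rr[0],1),np.round(rr[1],1),rr[2])
        q=np.polyfit(A[:,1],A[:,2]+A[:,1]**2/1000,1); print(" tilt,crest z",q)
    co=(U[:,0]>-5)&(U[:,0]<125)&(abs(P[:,2]-171)<7)&(abs(U[:,1])<70)
    A=np.c_[U[co],P[co,2]]; print(" coil",len(A),np.round(np.percentile(A,[2,50,98],axis=0),1).tolist())
    ch=(abs(U[:,0]-60)<30)&(U[:,1]<-70)&(U[:,1]>-180)&(P[:,2]>118)&(P[:,2]<160)
    A=np.c_[U[ch],P[ch,2]]; print(" chuck",len(A),np.round(np.percentile(A,[2,50,98],axis=0),1).tolist())
```

```text
top plate [581.7  49.8] [398.4 268.8] 79.91730499267578 7348 12.430019188134452
 yaw -0.17597622535220125
 rail 1758 [[-126.5, -149.4, 117.8], [-110.4, -0.4, 144.6], [-92.8, 151.0, 154.5]]
[-109.5    0.6] [306.7  34.2] 89.9601821899414
 tilt,crest z [5.15419904e-02 1.49573138e+02]
 coil 641 [[0.7, -55.3, 166.0], [58.0, -39.1, 171.1], [117.5, -22.8, 175.8]]
 chuck 443 [[40.7, -175.8, 120.3], [57.0, -129.0, 134.1], [77.2, -88.4, 144.4]]
scene plate [583.   50.1] [397.6 271. ] 79.88389587402344 8378 11.442125433888123
 yaw -0.17655932447287448
 rail 1370 [[-128.6, -148.8, 118.9], [-108.1, 18.0, 144.3], [-92.6, 152.9, 152.1]]
[-110.8    1.2] [307.4  40.2] 89.93852996826172
 tilt,crest z [5.06307260e-02 1.49069845e+02]
 coil 674 [[2.4, -54.4, 165.1], [65.0, -37.1, 170.3], [119.3, -22.0, 173.1]]
 chuck 487 [[45.4, -175.7, 118.9], [67.1, -123.5, 131.7], [80.0, -86.5, 142.1]]
```

```bash
cat >> h.py <<'E'
yaw=-0.176; c0=np.array([582.3,50.]); ex=np.array([np.cos(yaw),np.sin(yaw)]); ey=np.array([-ex[1],ex[0]])
def tool():
    s=status.read_state(); d=s["eef_pos"][:2]-c0
    print("clk %.2f tool ux %.1f s %.1f z %.1f yawerr %.3f F %s T %s w %.0f"%(s["clock"],d@ex,d@ey,s["eef_pos"][2],(s["tool_rot"][2]-(np.pi+yaw)+1.57)%3.1416-1.57,np.round(s["force"],1).tolist(),np.round(s["torque"],2).tolist(),s["width"]))
def meas(n="scene",save=None):
    p=get_image(n); w=cloud(p).reshape(-1,3); C=p["color"].reshape(-1,3).astype(int)
    if save: cv2.imwrite(save,p["color"][:,:,::-1])
    d=w[:,:2]-c0; U=np.c_[d@ex,d@ey,w[:,2]]
    m=(abs(U[:,0]+110)<14)&(abs(U[:,1])<152)&(U[:,2]>80)&(U[:,2]<165)&(C.min(1)>140)&(C.max(1)-C.min(1)<40)
    A=U[m]; z=A[:,2]+A[:,1]**2/1000; th=hc=np.nan
    if len(A)>50:
        q=np.polyfit(A[:,1],z,1)
        for _ in range(6):
            e=z-np.polyval(q,A[:,1]); k=abs(e)<max(3,1.5*np.median(abs(e))); q=np.polyfit(A[k,1],z[k],1)
        th,hc=-q[0],q[1]
    sink=149.3-hc if hc==hc else 25.
    for it in range(1):
        ax=126-sink-th*U[:,1] if th==th else 126-sink
        m=(abs(U[:,0]-60)<22)&(abs(U[:,1])<180)&(U[:,2]>ax-2)&(U[:,2]<ax+27)
    Y=np.sort(U[m,1]); 
    print("%s th %.4f sink %.1f (n%d) chuck n%d ends %.1f %.1f mid %.1f"%(n,th,sink,len(A),len(Y),*( (np.percentile(Y,1.5),np.percentile(Y,98.5),(np.percentile(Y,1.5)+np.percentile(Y,98.5))/2) if len(Y)>20 else (0,0,0))))
E
python3 -m handwheel '[{"delta_pos":[1.5,-2.5,2],"yaw":0.03},{"delta_pos":[2,-3.6,0],"yaw":0.03},{"delta_pos":[2,-3.6,0],"yaw":0.03},{"delta_pos":[2,-3.6,0],"yaw":0.03},{"delta_pos":[2,-3.6,0],"yaw":0.03},{"delta_pos":[2,-3.6,0],"yaw":0.03},{"delta_pos":[2,-3.6,0],"yaw":0.03},{"delta_pos":[2,-3.6,0],"yaw":0.03},{"delta_pos":[2,-3.6,0],"yaw":0.03},{"delta_pos":[2,-3.6,0],"yaw":0.02}]' 1
python3 -m handwheel '[{"delta_pos":[0,0,0],"yaw":0}]'
python3 - <<'E'
from h import *
tool(); meas("scene"); meas("top"); tool()
E
```

```text
clock: 1.38
eef_pos: [488.3, 229.7, 216.8]
tool_rot: [3.141, 0.0, 2.966]
force: [1.1, 0.2, 0.1]
width: 85.5
gripper_force: 0.0
clock: 1.47
eef_pos: [492.7, 220.7, 216.8]
tool_rot: [-3.137, 0.005, 2.952]
force: [-0.2, -0.6, -0.4]
width: 85.5
gripper_force: 0.0
clk 1.47 tool ux -118.1 s 152.4 z 216.8 yawerr -0.014 F [-0.2, -0.6, -0.4] T [-0.07, 0.02, 0.04] w 85
scene th -0.0509 sink -0.2 (n1003) chuck n488 ends -177.6 -86.2 mid -131.9
top th -0.0513 sink -1.1 (n1212) chuck n441 ends -176.9 -88.4 mid -132.7
clk 1.57 tool ux -123.5 s 160.0 z 216.6 yawerr -0.006 F [0.5, 0.5, -0.0] T [0.05, 0.04, 0.01] w 85
```

```bash
python3 -m handwheel '[{"delta_pos":[0,-2.5,0],"yaw":0},{"delta_pos":[0,-2.5,-1],"yaw":0},{"delta_pos":[0,0,0],"yaw":0},{"delta_pos":[0,0,0],"yaw":0}]' >/dev/null
python3 - <<'E'
from h import *
tool(); meas("top",save="pics/t1.png"); tool()
E
```

```text
clk 1.90 tool ux -117.2 s 112.9 z 206.2 yawerr -0.001 F [0.2, 0.5, 0.0] T [0.06, -0.0, -0.05] w 85
top th -0.0535 sink -1.2 (n1007) chuck n445 ends -177.6 -88.2 mid -132.9
clk 1.95 tool ux -117.1 s 114.3 z 206.5 yawerr 0.001 F [-0.2, 0.2, -0.8] T [0.07, 0.02, 0.04] w 85
```

View pics/t1.png

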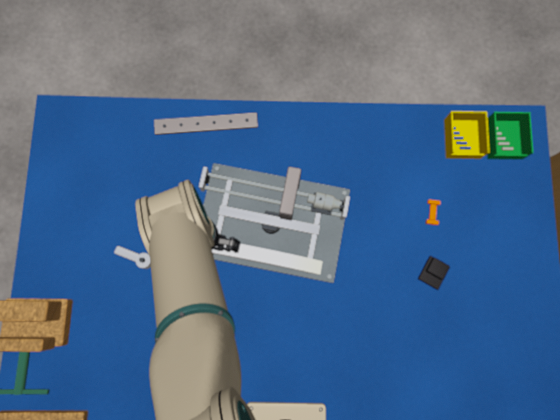

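The gripper sits over the rail's +y part at about (225,243); the chuck is clear and visible. I shift over the rail line and descend.

```bash
python3 -m handwheel '[{"delta_pos":[0.5,-1.5,-2],"yaw":0},{"delta_pos":[0,0,-2],"yaw":0},{"delta_pos":[0,0,-1.2],"yaw":0},{"delta_pos":[0,0,-0.6],"yaw":0},{"delta_pos":[0,0,0],"yaw":0},{"delta_pos":[0,0,0],"yaw":0}]' >/dev/null
python3 - <<'E'
from h import *
tool(); meas("scene"); tool()
E
python3 -m handwheel '[{"delta_pos":[0,0,-0.5],"yaw":0},{"delta_pos":[0,0,-0.5],"yaw":0},{"delta_pos":[0,0,0],"yaw":0},{"delta_pos":[0,0,0],"yaw":0}]' >/dev/null
python3 - <<'E'
from h import *
tool(); meas("scene"); tool()
E
```

```text
clk 2.45 tool ux -109.0 s 100.5 z 148.7 yawerr 0.001 F [-0.2, 0.3, 1.0] T [0.0, 0.01, 0.0] w 85
scene th -0.0522 sink -0.2 (n993) chuck n486 ends -176.7 -86.3 mid -131.5
clk 2.50 tool ux -108.6 s 100.4 z 149.1 yawerr 0.001 F [-0.6, 0.1, -0.8] T [-0.02, -0.06, -0.02] w 85
clk 2.83 tool ux -109.0 s 98.9 z 138.3 yawerr -0.001 F [0.2, 0.3, -0.5] T [-0.01, -0.02, -0.05] w 85
scene th -0.0508 sink -0.2 (n991) chuck n489 ends -175.9 -86.1 mid -131.0
clk 2.88 tool ux -108.8 s 98.9 z 138.4 yawerr -0.001 F [0.1, 0.5, 1.0] T [-0.03, 0.04, -0.01] w 85
```

```bash
python3 -m handwheel '[{"delta_pos":[0,0,-0.5],"yaw":0},{"delta_pos":[0,0,-0.5],"yaw":0},{"delta_pos":[0,0,-0.5],"yaw":0},{"delta_pos":[0,0,0],"yaw":0},{"delta_pos":[0,0,0],"yaw":0},{"delta_pos":[0,0,0],"yaw":0}]' >/dev/null
python3 - <<'E'
from h import *
tool(); meas("scene"); tool(); meas("scene"); tool()
E
```

```text
clk 3.38 tool ux -108.8 s 99.0 z 123.3 yawerr -0.001 F [0.6, 0.7, 0.3] T [0.02, 0.01, -0.02] w 85
scene th -0.0519 sink -0.2 (n988) chuck n494 ends -176.7 -85.8 mid -131.2
clk 3.43 tool ux -108.7 s 99.0 z 123.5 yawerr -0.001 F [-0.2, -0.5, -0.0] T [0.0, 0.0, 0.02] w 85
scene th -0.0512 sink -0.1 (n990) chuck n491 ends -176.0 -85.9 mid -131.0
clk 3.48 tool ux -108.7 s 99.1 z 123.5 yawerr -0.001 F [0.4, -0.6, 0.0] T [-0.01, -0.01, -0.01] w 86
```

Run:
```python
from h import *
p=get_image("scene"); np.save("s2.npy",cloud(p)); im=p["color"][120:300,190:410,::-1]; cv2.imwrite("pics/s2.png",cv2.resize(im,None,fx=3.3,fy=3.3,interpolation=cv2.INTER_CUBIC))
```

```text
(no output)
```

View pics/s2.png

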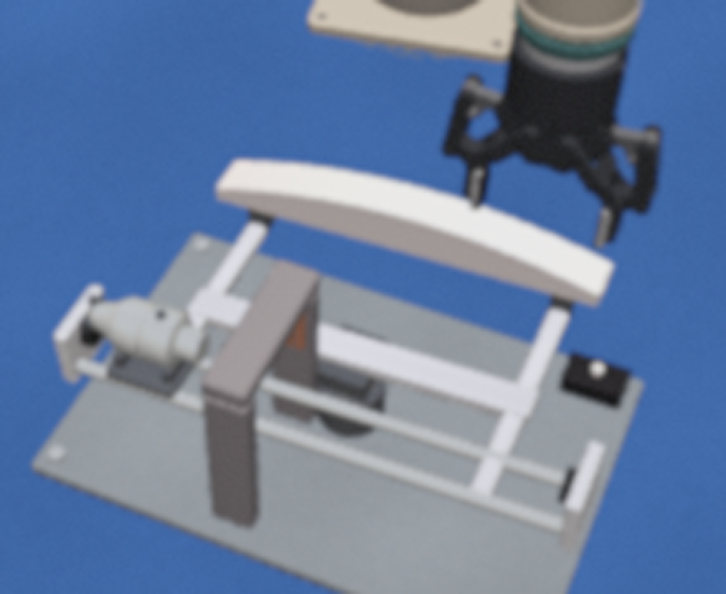

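The −y fingertip at crop (475,203) hovers just above the rail, and the other one at (605,243). Neither touches yet, so I keep lowering.

```bash
python3 -m handwheel '[{"delta_pos":[0,0,-0.4],"yaw":0},{"delta_pos":[0,0,-0.4],"yaw":0},{"delta_pos":[0,0,0],"yaw":0},{"delta_pos":[0,0,0],"yaw":0},{"delta_pos":[0,0,0],"yaw":0}]' >/dev/null
python3 - <<'E'
from h import *
tool(); meas("scene"); tool()
E
python3 -m handwheel '[{"delta_pos":[0,0,-0.4],"yaw":0},{"delta_pos":[0,0,-0.4],"yaw":0},{"delta_pos":[0,0,0],"yaw":0},{"delta_pos":[0,0,0],"yaw":0},{"delta_pos":[0,0,0],"yaw":0}]' >/dev/null
python3 - <<'E'
from h import *
tool(); meas("scene"); tool()
E
```

```text
clk 3.95 tool ux -108.9 s 99.0 z 115.3 yawerr -0.001 F [0.3, -0.2, 0.4] T [-0.01, 0.05, 0.01] w 86
scene th -0.0511 sink -0.2 (n984) chuck n485 ends -176.9 -86.3 mid -131.6
clk 4.00 tool ux -108.8 s 99.0 z 115.4 yawerr -0.001 F [0.5, -0.2, 0.3] T [0.03, 0.01, 0.06] w 86
clk 4.42 tool ux -108.8 s 98.9 z 107.3 yawerr -0.001 F [-0.7, 0.2, -0.8] T [-0.01, -0.02, 0.03] w 86
scene th -0.0510 sink -0.2 (n974) chuck n492 ends -176.0 -86.0 mid -131.0
clk 4.47 tool ux -108.8 s 99.0 z 107.4 yawerr -0.001 F [0.6, 0.6, 0.4] T [-0.01, 0.01, 0.05] w 86
```

Run:
```python
from h import *
print(status.read_state()["tool_rot"])
p=get_image("scene"); w=cloud(p); C=p["color"].astype(int)
d=w[...,:2]-c0; U=np.dstack([d@ex,d@ey,w[...,2]])
m=(C.max(2)<90)&(abs(U[...,0]+110)<60)&(U[...,2]>100)&(U[...,2]<180)&(abs(U[...,1]-100)<80)
A=U[m]; 
for side in(A[A[:,1]<100],A[A[:,1]>=100]):
    print(len(side)); print(np.round(side[np.argsort(side[:,2])[:8]]).tolist())
im=p["color"][120:300,190:410,::-1]; cv2.imwrite("pics/s3.png",cv2.resize(im,None,fx=3.3,fy=3.3,interpolation=cv2.INTER_CUBIC))
```

```text
[ 3.14154759e+00 -6.11879382e-06  2.96479110e+00]
11
[[-104.0, 56.0, 170.0], [-111.0, 56.0, 171.0], [-98.0, 56.0, 172.0], [-101.0, 47.0, 173.0], [-98.0, 56.0, 176.0], [-102.0, 57.0, 176.0], [-100.0, 55.0, 177.0], [-108.0, 57.0, 177.0]]
22
[[-102.0, 124.0, 100.0], [-102.0, 126.0, 101.0], [-105.0, 133.0, 102.0], [-101.0, 134.0, 102.0], [-103.0, 124.0, 103.0], [-103.0, 131.0, 103.0], [-101.0, 129.0, 104.0], [-103.0, 126.0, 104.0]]
```

View pics/s3.png

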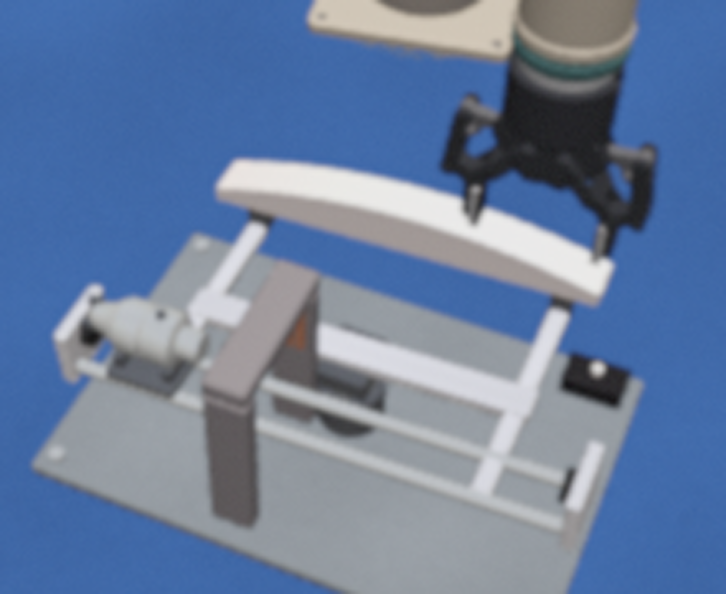

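The −y fingertip at (473,222) still appears just above or on the rail top. I keep going in small steps until the force shows.

```bash
python3 -m handwheel '[{"delta_pos":[0,0,-0.3],"yaw":0},{"delta_pos":[0,0,-0.3],"yaw":0},{"delta_pos":[0,0,0],"yaw":0},{"delta_pos":[0,0,0],"yaw":0}]' |grep force:
python3 -m handwheel '[{"delta_pos":[0,0,-0.3],"yaw":0},{"delta_pos":[0,0,-0.3],"yaw":0},{"delta_pos":[0,0,0],"yaw":0},{"delta_pos":[0,0,0],"yaw":0}]' |grep force:
python3 - <<'E'
from h import *
tool(); meas("scene"); tool()
p=get_image("scene"); im=p["color"][150:240,290:390,::-1]; cv2.imwrite("pics/s4.png",cv2.resize(im,None,fx=6,fy=6,interpolation=cv2.INTER_NEAREST))
w=cloud(p);d=w[...,:2]-c0; U=np.dstack([d@ex,d@ey,w[...,2]])
for v in range(172,200,2): print(v,[ (np.round(U[v,u]).astype(int).tolist(),int(p["color"][v,u].mean())) for u in (330,333,336)])
E
```

```text
force: [-0.9, 1.3, 1.2]
gripper_force: 0.7
force: [0.1, -1.0, 3.7]
gripper_force: 1.6
clk 5.18 tool ux -108.8 s 99.0 z 95.3 yawerr -0.001 F [0.1, -1.0, 3.7] T [-0.17, 0.09, 0.01] w 85
scene th -0.0510 sink 5.7 (n955) chuck n486 ends -176.5 -86.0 mid -131.3
clk 5.23 tool ux -108.8 s 99.0 z 95.4 yawerr -0.001 F [0.3, -0.5, 3.5] T [-0.13, 0.11, -0.05] w 85
172 [([-108, 40, 196], 61), ([-113, 46, 194], 65), ([-116, 52, 194], 45)]
174 [([-100, 43, 198], 51), ([-108, 48, 193], 55), ([-93, 59, 210], 42)]
176 [([-103, 43, 189], 40), ([-98, 51, 197], 38), ([-97, 59, 201], 33)]
178 [([-97, 45, 189], 56), ([-95, 53, 194], 38), ([-96, 59, 195], 38)]
180 [([-102, 44, 177], 71), ([-96, 53, 186], 107), ([-110, 56, 175], 53)]
182 [([-104, 44, 169], 110), ([-97, 53, 179], 123), ([-113, 56, 166], 62)]
184 [([-102, 45, 165], 125), ([-99, 53, 170], 101), ([-114, 57, 159], 110)]
186 [([-104, 45, 156], 102), ([-99, 54, 164], 93), ([-116, 57, 150], 185)]
188 [([-99, 47, 154], 171), ([-98, 55, 159], 88), ([-113, 58, 147], 219)]
190 [([-100, 47, 146], 219), ([-98, 55, 152], 126), ([-108, 60, 145], 231)]
192 [([-99, 48, 141], 220), ([-102, 55, 141], 213), ([-105, 62, 141], 234)]
194 [([-93, 51, 141], 168), ([-94, 58, 143], 204), ([-100, 64, 140], 228)]
196 [([-95, 51, 133], 153), ([-94, 58, 137], 155), ([-96, 65, 137], 179)]
198 [([-93, 52, 127], 154), ([-93, 59, 130], 154), ([-91, 67, 136], 154)]
```

View pics/s4.png

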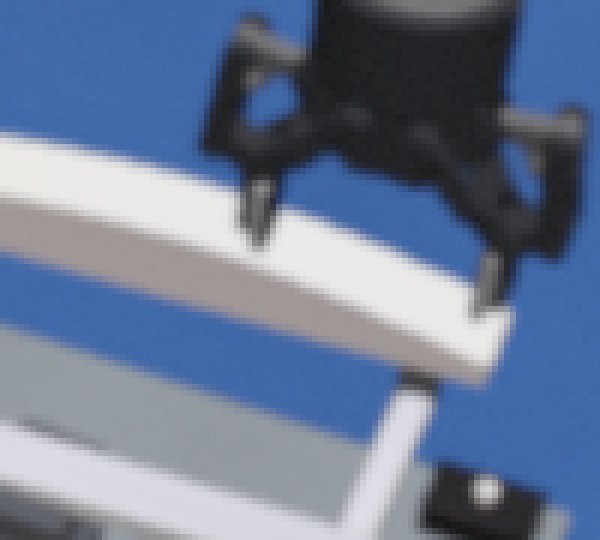

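The −y finger is in contact at rail y≈+54 mm with about 3.6 N, and the chuck is still at its end. I press on to about 9 N.

```bash
python3 -m handwheel '[{"delta_pos":[0,0,-0.4],"yaw":0},{"delta_pos":[0,0,-0.4],"yaw":0},{"delta_pos":[0,0,-0.4],"yaw":0},{"delta_pos":[0,0,-0.4],"yaw":0},{"delta_pos":[0,0,0],"yaw":0},{"delta_pos":[0,0,0],"yaw":0},{"delta_pos":[0,0,0],"yaw":0}]' |grep force:
python3 - <<'E'
from h import *
tool(); meas("scene"); tool(); meas("scene"); tool()
E
```

```text
force: [-0.5, -0.0, 6.3]
gripper_force: 3.6
clk 5.87 tool ux -108.7 s 99.0 z 79.9 yawerr -0.001 F [-0.5, -0.0, 6.3] T [-0.42, 0.25, -0.06] w 85
scene th -0.0266 sink 19.7 (n933) chuck n484 ends -177.2 -86.9 mid -132.1
clk 5.92 tool ux -108.7 s 99.0 z 79.9 yawerr -0.001 F [-1.9, -0.4, 7.5] T [-0.36, 0.31, -0.02] w 86
scene th -0.0261 sink 19.7 (n951) chuck n488 ends -175.9 -86.8 mid -131.4
clk 5.97 tool ux -108.7 s 99.0 z 79.9 yawerr -0.001 F [-2.0, -0.6, 7.1] T [-0.38, 0.29, -0.06] w 85
```

```bash
python3 -m handwheel '[{"delta_pos":[0,0,-0.5],"yaw":0},{"delta_pos":[0,0,-0.4],"yaw":0},{"delta_pos":[0,0,0],"yaw":0},{"delta_pos":[0,0,0],"yaw":0},{"delta_pos":[0,0,0],"yaw":0}]' |grep force:
python3 - <<'E'
from h import *
tool(); meas("scene"); tool(); meas("scene"); tool()
E
```

```text
force: [-2.1, -0.8, 9.9]
gripper_force: 4.8
clk 6.38 tool ux -108.7 s 99.0 z 71.1 yawerr -0.001 F [-2.1, -0.8, 9.9] T [-0.51, 0.38, -0.05] w 85
scene th -0.0114 sink 27.7 (n933) chuck n473 ends -175.8 -86.9 mid -131.4
clk 6.43 tool ux -108.7 s 99.0 z 71.1 yawerr -0.001 F [-1.4, 0.6, 10.4] T [-0.54, 0.39, -0.01] w 85
scene th -0.0113 sink 27.7 (n946) chuck n481 ends -175.9 -87.1 mid -131.5
clk 6.48 tool ux -108.7 s 99.0 z 71.1 yawerr -0.001 F [-1.7, -0.6, 10.2] T [-0.52, 0.36, -0.04] w 85
```

```bash
python3 -m handwheel '[{"delta_pos":[0.12,0.69,-0.1],"yaw":0},{"delta_pos":[0.12,0.69,-0.2],"yaw":0},{"delta_pos":[0,0,0],"yaw":0},{"delta_pos":[0,0,0],"yaw":0}]' |grep force:
python3 - <<'E'
from h import *
tool(); meas("scene"); tool(); meas("scene"); tool()
E
```

```text
force: [0.5, 0.9, 9.9]
gripper_force: 4.9
clk 6.82 tool ux -108.0 s 114.1 z 68.3 yawerr -0.000 F [0.5, 0.9, 9.9] T [-0.25, 0.16, -0.03] w 85
scene th 0.0042 sink 27.7 (n938) chuck n479 ends -176.4 -87.1 mid -131.7
clk 6.87 tool ux -108.0 s 114.1 z 68.4 yawerr -0.000 F [-0.9, 1.6, 9.2] T [-0.22, 0.16, -0.08] w 85
scene th 0.0072 sink 27.7 (n922) chuck n477 ends -176.3 -87.3 mid -131.8
clk 6.92 tool ux -108.0 s 114.1 z 68.4 yawerr -0.000 F [-0.4, 1.8, 10.0] T [-0.23, 0.22, -0.05] w 86
```

```bash
python3 -m handwheel '[{"delta_pos":[0,0,0],"yaw":0},{"delta_pos":[0,0,0],"yaw":0},{"delta_pos":[0,0,0],"yaw":0},{"delta_pos":[0,0,0],"yaw":0}]' |grep force:
python3 - <<'E'
from h import *
tool(); meas("scene"); tool(); meas("scene"); tool()
E
```

```text
force: [-0.5, 0.8, 10.4]
gripper_force: 4.8
clk 7.25 tool ux -108.0 s 114.1 z 68.5 yawerr -0.000 F [-0.5, 0.8, 10.4] T [-0.22, 0.17, -0.04] w 85
scene th 0.0071 sink 27.4 (n948) chuck n487 ends -175.6 -84.5 mid -130.1
clk 7.30 tool ux -108.0 s 114.0 z 68.4 yawerr -0.000 F [-0.6, 1.3, 9.3] T [-0.24, 0.17, -0.06] w 85
scene th 0.0083 sink 27.4 (n935) chuck n489 ends -175.3 -83.9 mid -129.6
clk 7.35 tool ux -108.0 s 114.1 z 68.5 yawerr -0.000 F [-0.1, 1.5, 9.1] T [-0.21, 0.24, -0.07] w 85
```

```bash
python3 -m handwheel '[{"delta_pos":[0,0,0],"yaw":0},{"delta_pos":[0,0,0],"yaw":0},{"delta_pos":[0,0,0],"yaw":0},{"delta_pos":[0,0,0],"yaw":0}]' |grep force:
python3 - <<'E'
from h import *
tool(); meas("scene"); tool(); meas("scene"); tool()
E
```

```text
force: [-0.7, 2.7, 8.7]
gripper_force: 4.8
clk 7.68 tool ux -108.0 s 114.1 z 68.4 yawerr -0.000 F [-0.7, 2.7, 8.7] T [-0.21, 0.16, 0.01] w 86
scene th 0.0109 sink 27.2 (n938) chuck n458 ends -167.3 -82.4 mid -124.8
clk 7.73 tool ux -108.0 s 114.0 z 68.4 yawerr -0.000 F [-0.6, 1.8, 9.9] T [-0.2, 0.18, -0.07] w 86
scene th 0.0125 sink 27.1 (n947) chuck n456 ends -164.8 -82.1 mid -123.5
clk 7.78 tool ux -108.0 s 114.1 z 68.4 yawerr -0.000 F [-0.6, 1.4, 10.0] T [-0.24, 0.19, -0.03] w 86
```

```bash
python3 -m handwheel '[{"delta_pos":[0,0,0],"yaw":0},{"delta_pos":[0,0,0],"yaw":0},{"delta_pos":[-0.67,-3.74,0],"yaw":0},{"delta_pos":[-0.67,-3.74,0],"yaw":0},{"delta_pos":[-0.67,-3.74,0],"yaw":0}]' |grep force:
python3 - <<'E'
from h import *
tool(); meas("scene"); tool(); meas("top"); tool()
E
```

```text
force: [0.9, 4.1, 11.2]
gripper_force: 5.3
clk 8.20 tool ux -106.8 s 1.2 z 68.7 yawerr 0.003 F [0.9, 4.1, 11.2] T [1.45, -0.29, 0.02] w 85
scene th -0.0290 sink 31.4 (n921) chuck n334 ends -145.5 -79.5 mid -112.5
clk 8.25 tool ux -107.6 s -9.7 z 68.5 yawerr -0.009 F [-2.1, -2.9, 11.2] T [0.95, 0.01, -0.05] w 85
top th -0.0165 sink 31.0 (n607) chuck n413 ends -142.4 -56.8 mid -99.6
clk 8.30 tool ux -107.6 s -7.3 z 68.5 yawerr -0.010 F [-0.6, -2.7, 10.1] T [-0.28, 0.11, 0.02] w 85
```

```bash
python3 -m handwheel '[{"delta_pos":[0.1,0.55,-0.3],"yaw":0.009},{"delta_pos":[0,0,0],"yaw":0}]' |grep force:
python3 - <<'E'
from h import *
tool(); meas("top"); tool(); meas("scene"); tool()
E
```

```text
force: [-0.9, -2.0, 11.4]
gripper_force: 5.4
clk 8.47 tool ux -107.2 s 3.9 z 65.3 yawerr 0.006 F [-0.9, -2.0, 11.4] T [-0.37, -0.03, -0.04] w 85
top th -0.0065 sink 33.0 (n609) chuck n402 ends -140.5 -56.7 mid -98.6
clk 8.52 tool ux -107.2 s 4.0 z 65.4 yawerr 0.007 F [-0.1, -2.8, 10.8] T [-0.34, -0.05, 0.02] w 86
scene th -0.0061 sink 33.5 (n898) chuck n316 ends -142.5 -79.4 mid -110.9
clk 8.57 tool ux -107.2 s 3.9 z 65.4 yawerr 0.007 F [0.4, -3.3, 11.0] T [-0.32, -0.01, -0.08] w 85
```

```bash
python3 -m handwheel '[{"delta_pos":[-0.07,-0.4,-0.2],"yaw":-0.005},{"delta_pos":[-0.07,-0.4,-0.2],"yaw":0},{"delta_pos":[0,0,-0.15],"yaw":0}]' |grep force:
python3 - <<'E'
from h import *
tool(); meas("top"); tool(); meas("scene"); tool()
E
```

```text
force: [0.2, 2.8, 13.8]
gripper_force: 6.9
clk 8.82 tool ux -106.3 s -0.9 z 60.4 yawerr 0.004 F [0.2, 2.8, 13.8] T [1.0, -0.2, 0.08] w 85
top th -0.0000 sink 38.1 (n610) chuck n411 ends -143.0 -57.2 mid -100.1
clk 8.87 tool ux -106.3 s -0.9 z 60.2 yawerr 0.004 F [0.5, 3.4, 12.2] T [1.13, -0.22, -0.0] w 85
scene th 0.0022 sink 38.7 (n889) chuck n310 ends -143.4 -80.7 mid -112.1
clk 8.92 tool ux -106.3 s -0.9 z 60.3 yawerr 0.004 F [1.4, 2.8, 13.0] T [1.07, -0.19, -0.01] w 85
```

```bash
python3 -m handwheel '[{"delta_pos":[-0.06,-0.3,-0.05],"yaw":0},{"delta_pos":[0,0,0],"yaw":0},{"delta_pos":[0,0,0],"yaw":0}]' |grep force:
python3 - <<'E'
from h import *
tool(); meas("top"); tool(); meas("scene"); tool()
E
```

```text
force: [-0.3, 4.1, 12.6]
gripper_force: 6.7
clk 9.17 tool ux -106.1 s -3.2 z 60.0 yawerr 0.005 F [-0.3, 4.1, 12.6] T [1.41, -0.26, 0.05] w 86
top th 0.0075 sink 38.1 (n617) chuck n409 ends -141.0 -56.8 mid -98.9
clk 9.22 tool ux -106.1 s -3.2 z 60.1 yawerr 0.005 F [0.6, 4.3, 13.7] T [1.44, -0.29, 0.07] w 85
scene th 0.0072 sink 38.8 (n903) chuck n310 ends -143.2 -80.4 mid -111.8
clk 9.27 tool ux -106.1 s -3.2 z 60.1 yawerr 0.005 F [1.2, 4.6, 13.5] T [1.44, -0.24, 0.08] w 85
```

```bash
python3 -m handwheel '[{"delta_pos":[0,0,0],"yaw":0},{"delta_pos":[0,0,0],"yaw":0},{"delta_pos":[0,0,0],"yaw":0},{"delta_pos":[0,0,0],"yaw":0}]' |grep force:
python3 - <<'E'
from h import *
tool(); meas("top"); tool(); meas("scene"); tool()
E
```

```text
force: [-0.1, 4.6, 13.8]
gripper_force: 6.7
clk 9.60 tool ux -106.1 s -3.2 z 60.1 yawerr 0.005 F [-0.1, 4.6, 13.8] T [1.4, -0.31, 0.03] w 85
top th 0.0071 sink 38.1 (n617) chuck n398 ends -137.9 -56.7 mid -97.3
clk 9.65 tool ux -106.1 s -3.2 z 60.1 yawerr 0.005 F [0.4, 4.0, 13.2] T [1.43, -0.23, 0.04] w 85
scene th 0.0066 sink 38.8 (n902) chuck n280 ends -137.3 -78.3 mid -107.8
clk 9.70 tool ux -106.1 s -3.2 z 60.1 yawerr 0.005 F [0.9, 4.3, 12.7] T [1.41, -0.29, 0.0] w 85
```

```bash
python3 -m handwheel '[{"delta_pos":[0,0,0],"yaw":0},{"delta_pos":[0,0,0],"yaw":0},{"delta_pos":[0,0,0],"yaw":0},{"delta_pos":[0,0,0],"yaw":0},{"delta_pos":[0,0,0],"yaw":0}]' |grep force:
python3 - <<'E'
from h import *
tool(); meas("top"); tool(); meas("top"); tool()
E
```

```text
force: [0.0, 4.3, 13.0]
gripper_force: 6.7
clk 10.12 tool ux -106.1 s -3.2 z 60.0 yawerr 0.005 F [0.0, 4.3, 13.0] T [1.4, -0.33, 0.01] w 85
top th 0.0110 sink 37.9 (n615) chuck n360 ends -127.1 -56.0 mid -91.5
clk 10.17 tool ux -106.1 s -3.2 z 60.0 yawerr 0.005 F [1.7, 5.0, 13.3] T [1.39, -0.26, 0.02] w 85
top th 0.0079 sink 38.1 (n613) chuck n346 ends -125.9 -55.8 mid -90.9
clk 10.22 tool ux -106.1 s -3.2 z 60.0 yawerr 0.005 F [0.7, 4.1, 13.9] T [1.4, -0.28, 0.05] w 86
```

```bash
python3 -m handwheel '[{"delta_pos":[0,0,0],"yaw":0},{"delta_pos":[0,0,0],"yaw":0},{"delta_pos":[0,0,0],"yaw":0},{"delta_pos":[0.03,0.2,0.1],"yaw":0}]' |grep force:
python3 - <<'E'
from h import *
tool(); meas("top"); tool(); meas("scene"); tool()
E
```

```text
force: [0.5, -3.7, 12.4]
gripper_force: 6.1
clk 10.55 tool ux -106.2 s -3.0 z 60.9 yawerr 0.003 F [0.5, -3.7, 12.4] T [-0.43, -0.33, -0.03] w 85
top th 0.0096 sink 37.4 (n613) chuck n287 ends -115.2 -55.8 mid -85.5
clk 10.60 tool ux -106.2 s -3.1 z 61.0 yawerr 0.003 F [0.2, 1.4, 13.1] T [0.53, -0.19, 0.0] w 85
scene th 0.0104 sink 37.9 (n909) chuck n233 ends -115.2 -22.4 mid -68.8
clk 10.65 tool ux -106.2 s -3.1 z 61.0 yawerr 0.003 F [1.2, -0.1, 13.1] T [0.5, -0.3, 0.01] w 85
```

```bash
python3 -m handwheel '[{"delta_pos":[0.07,0.4,0.15],"yaw":0},{"delta_pos":[0.02,0.1,0.15],"yaw":0}]' |grep force:
python3 - <<'E'
from h import *
tool(); meas("top"); tool(); meas("scene"); tool()
E
```

```text
force: [0.5, -4.0, 11.6]
gripper_force: 5.6
clk 10.82 tool ux -107.0 s 0.3 z 63.6 yawerr 0.002 F [0.5, -4.0, 11.6] T [-0.57, -0.11, 0.02] w 85
top th 0.0045 sink 34.3 (n599) chuck n243 ends -107.5 -16.8 mid -62.1
clk 10.87 tool ux -107.0 s 0.3 z 63.8 yawerr 0.002 F [-0.0, -2.9, 12.1] T [-0.29, -0.03, -0.0] w 85
scene th 0.0056 sink 35.1 (n903) chuck n232 ends -105.5 -13.1 mid -59.3
clk 10.92 tool ux -107.0 s 0.3 z 63.7 yawerr 0.002 F [0.8, -2.5, 12.2] T [-0.28, -0.07, 0.03] w 85
```

```bash
python3 -m handwheel '[{"delta_pos":[0.05,0.3,0.1],"yaw":0},{"delta_pos":[0,0,0.1],"yaw":0}]' |grep force:
python3 - <<'E'
from h import *
tool(); meas("scene"); tool(); meas("top"); tool()
E
```

```text
force: [0.8, -2.3, 10.7]
gripper_force: 5.5
clk 11.08 tool ux -107.4 s 3.2 z 65.5 yawerr 0.002 F [0.8, -2.3, 10.7] T [-0.41, -0.04, -0.04] w 85
scene th -0.0025 sink 33.4 (n911) chuck n254 ends -99.6 -6.7 mid -53.2
clk 11.13 tool ux -107.3 s 3.1 z 65.7 yawerr 0.002 F [-0.4, -2.9, 11.7] T [-0.38, 0.03, 0.03] w 85
top th -0.0019 sink 32.4 (n603) chuck n231 ends -99.3 -7.2 mid -53.2
clk 11.18 tool ux -107.4 s 3.1 z 65.6 yawerr 0.002 F [-1.4, -2.2, 11.1] T [-0.41, -0.03, 0.0] w 86
```

```bash
python3 -m handwheel '[{"delta_pos":[-0.05,-0.25,0.1],"yaw":0},{"delta_pos":[0,0,0.1],"yaw":0}]' |grep force:
python3 - <<'E'
from h import *
tool(); meas("scene"); tool(); meas("top"); tool()
E
```

```text
force: [-0.5, 1.7, 9.9]
gripper_force: 5.2
clk 11.35 tool ux -107.2 s 2.4 z 67.6 yawerr 0.003 F [-0.5, 1.7, 9.9] T [0.44, -0.1, 0.03] w 85
scene th -0.0034 sink 31.3 (n925) chuck n268 ends -96.2 -3.3 mid -49.8
clk 11.40 tool ux -107.2 s 2.4 z 67.8 yawerr 0.003 F [-0.5, 2.0, 12.1] T [0.4, -0.1, -0.0] w 85
top th -0.0027 sink 30.4 (n608) chuck n220 ends -96.2 -5.2 mid -50.7
clk 11.45 tool ux -107.2 s 2.5 z 67.7 yawerr 0.004 F [0.1, 1.5, 10.7] T [0.44, -0.03, 0.05] w 86
```

```bash
python3 -m handwheel '[{"delta_pos":[-0.04,-0.25,0],"yaw":0},{"delta_pos":[0,0,0],"yaw":0}]' |grep force:
python3 - <<'E'
from h import *
tool(); meas("scene"); tool(); meas("top"); tool()
E
```

```text
force: [-0.1, 2.1, 9.6]
gripper_force: 5.4
clk 11.62 tool ux -106.9 s 0.7 z 67.7 yawerr 0.004 F [-0.1, 2.1, 9.6] T [0.73, -0.19, 0.07] w 85
scene th 0.0012 sink 31.2 (n924) chuck n267 ends -96.3 -3.3 mid -49.8
clk 11.67 tool ux -106.9 s 0.7 z 67.7 yawerr 0.004 F [0.5, 3.2, 11.3] T [0.81, -0.15, 0.08] w 86
top th 0.0016 sink 30.6 (n608) chuck n224 ends -96.7 -5.4 mid -51.0
clk 11.72 tool ux -106.9 s 0.7 z 67.7 yawerr 0.004 F [1.7, 2.4, 11.3] T [0.76, -0.13, 0.03] w 86
```

```bash
python3 -m handwheel '[{"delta_pos":[-0.02,-0.1,0],"yaw":0},{"delta_pos":[0,0,0],"yaw":0},{"delta_pos":[0,0,0],"yaw":0},{"delta_pos":[0,0,0],"yaw":0}]' |grep force:
python3 - <<'E'
from h import *
tool(); meas("scene"); tool(); meas("top"); tool()
E
```

```text
force: [1.0, 3.1, 11.1]
gripper_force: 5.5
clk 12.05 tool ux -106.9 s 0.1 z 67.7 yawerr 0.004 F [1.0, 3.1, 11.1] T [0.93, -0.17, 0.02] w 86
scene th 0.0014 sink 31.3 (n904) chuck n269 ends -96.1 -3.0 mid -49.6
clk 12.10 tool ux -106.9 s 0.1 z 67.7 yawerr 0.004 F [-0.1, 3.7, 10.3] T [0.96, -0.17, 0.01] w 85
top th 0.0026 sink 30.6 (n609) chuck n223 ends -96.7 -5.4 mid -51.0
clk 12.15 tool ux -106.9 s 0.1 z 67.7 yawerr 0.004 F [-0.7, 4.0, 10.7] T [0.95, -0.22, 0.03] w 86
```

```bash
python3 -m handwheel '[{"delta_pos":[-0.03,-0.15,0],"yaw":0},{"delta_pos":[0,0,0],"yaw":0},{"delta_pos":[0,0,0],"yaw":0},{"delta_pos":[0,0,0],"yaw":0}]' |grep force:
python3 - <<'E'
from h import *
tool(); meas("scene"); tool(); meas("top"); tool()
E
```

```text
force: [0.8, 4.4, 10.7]
gripper_force: 5.5
clk 12.48 tool ux -106.8 s -1.2 z 67.8 yawerr 0.005 F [0.8, 4.4, 10.7] T [1.08, -0.18, 0.01] w 86
scene th 0.0045 sink 31.1 (n898) chuck n266 ends -95.0 -2.7 mid -48.8
clk 12.53 tool ux -106.8 s -1.3 z 67.8 yawerr 0.004 F [1.3, 4.0, 12.0] T [1.02, -0.19, 0.07] w 86
top th 0.0078 sink 30.0 (n605) chuck n221 ends -94.6 -4.0 mid -49.3
clk 12.58 tool ux -106.8 s -1.3 z 67.7 yawerr 0.005 F [0.6, 4.1, 11.4] T [1.07, -0.21, 0.03] w 85
```

```bash
python3 -m handwheel '[{"delta_pos":[0,0,0],"yaw":0},{"delta_pos":[0,0,0],"yaw":0},{"delta_pos":[0.06,0.35,0],"yaw":0}]' |grep force:
python3 - <<'E'
from h import *
tool(); meas("scene"); tool(); meas("top"); tool()
E
```

```text
force: [-0.4, -4.6, 10.9]
gripper_force: 5.4
clk 12.83 tool ux -107.1 s -0.1 z 67.6 yawerr 0.003 F [-0.4, -4.6, 10.9] T [-0.67, -0.14, -0.08] w 86
scene th 0.0055 sink 31.2 (n919) chuck n277 ends -93.4 -0.7 mid -47.0
clk 12.88 tool ux -107.2 s 0.2 z 67.6 yawerr 0.003 F [0.3, -0.6, 11.1] T [-0.07, -0.13, 0.04] w 85
top th 0.0025 sink 30.5 (n610) chuck n217 ends -91.8 -1.5 mid -46.6
clk 12.93 tool ux -107.1 s 0.2 z 67.6 yawerr 0.003 F [0.4, 0.6, 11.3] T [0.12, -0.07, -0.01] w 85
```

```bash
python3 -m handwheel '[{"delta_pos":[0.02,0.1,0],"yaw":0},{"delta_pos":[0,0,0],"yaw":0},{"delta_pos":[0,0,0],"yaw":0}]' |grep force:
python3 - <<'E'
from h import *
tool(); meas("scene"); tool(); meas("top"); tool()
E
```

```text
force: [0.3, -2.2, 10.8]
gripper_force: 5.4
clk 13.18 tool ux -107.2 s 0.3 z 67.5 yawerr 0.002 F [0.3, -2.2, 10.8] T [-0.26, -0.07, 0.04] w 85
scene th 0.0040 sink 31.4 (n933) chuck n279 ends -89.3 2.9 mid -43.2
clk 13.23 tool ux -107.2 s 0.3 z 67.5 yawerr 0.002 F [0.1, -1.8, 11.4] T [-0.26, -0.1, -0.01] w 86
top th 0.0035 sink 30.7 (n607) chuck n221 ends -88.9 1.9 mid -43.5
clk 13.28 tool ux -107.2 s 0.3 z 67.5 yawerr 0.002 F [-0.5, -1.9, 10.5] T [-0.29, -0.12, 0.02] w 85
```

```bash
python3 -m handwheel '[{"delta_pos":[0.04,0.25,0],"yaw":0},{"delta_pos":[0,0,0],"yaw":0},{"delta_pos":[0,0,0],"yaw":0}]' |grep force:
python3 - <<'E'
from h import *
tool(); meas("scene"); tool(); meas("top"); tool()
E
```

```text
force: [0.6, -2.7, 10.2]
gripper_force: 5.4
clk 13.53 tool ux -107.5 s 2.6 z 67.4 yawerr 0.002 F [0.6, -2.7, 10.2] T [-0.4, -0.02, 0.06] w 85
scene th 0.0001 sink 31.5 (n923) chuck n293 ends -86.3 5.9 mid -40.2
clk 13.58 tool ux -107.5 s 2.5 z 67.4 yawerr 0.002 F [0.0, -3.7, 10.6] T [-0.41, -0.04, -0.02] w 85
top th -0.0024 sink 30.8 (n602) chuck n216 ends -86.1 4.5 mid -40.8
clk 13.63 tool ux -107.5 s 2.5 z 67.4 yawerr 0.002 F [-0.7, -2.5, 10.9] T [-0.42, -0.0, -0.05] w 85
```

```bash
python3 -m handwheel '[{"delta_pos":[0,0,0],"yaw":0},{"delta_pos":[0,0,0],"yaw":0},{"delta_pos":[0,0,0],"yaw":0},{"delta_pos":[0,0,0],"yaw":0}]' |grep force:
python3 - <<'E'
from h import *
tool(); meas("scene"); tool(); meas("top"); tool()
E
```

```text
force: [-0.1, -2.5, 10.7]
gripper_force: 5.4
clk 13.97 tool ux -107.5 s 2.5 z 67.4 yawerr 0.002 F [-0.1, -2.5, 10.7] T [-0.4, -0.07, 0.04] w 85
scene th -0.0012 sink 31.4 (n927) chuck n292 ends -86.4 6.2 mid -40.1
clk 14.02 tool ux -107.5 s 2.6 z 67.4 yawerr 0.002 F [-0.2, -2.6, 11.0] T [-0.48, 0.03, -0.01] w 85
top th -0.0011 sink 30.5 (n603) chuck n217 ends -86.1 4.8 mid -40.7
clk 14.07 tool ux -107.5 s 2.5 z 67.4 yawerr 0.002 F [-0.4, -3.0, 10.9] T [-0.41, -0.01, -0.0] w 85
```

```bash
python3 -m handwheel '[{"delta_pos":[0,-0.05,0],"yaw":0},{"delta_pos":[0,0,0],"yaw":0},{"delta_pos":[0,0,0],"yaw":0},{"delta_pos":[0,0,0],"yaw":0},{"delta_pos":[0,0,0],"yaw":0}]' |grep force:
python3 - <<'E'
from h import *
tool(); meas("scene"); tool()
E
```

```text
force: [0.3, -1.6, 11.3]
gripper_force: 5.4
clk 14.48 tool ux -107.5 s 2.5 z 67.5 yawerr 0.003 F [0.3, -1.6, 11.3] T [-0.19, 0.02, -0.01] w 85
scene th -0.0019 sink 31.5 (n910) chuck n300 ends -85.9 6.5 mid -39.7
clk 14.53 tool ux -107.5 s 2.6 z 67.5 yawerr 0.003 F [-1.3, -1.2, 10.5] T [-0.17, -0.03, -0.09] w 85
```

Holding steady at −40 mm. Hold longer for margin.

```bash
for i in 1 2 3; do python3 -m handwheel '[{"delta_pos":[0,0,0],"yaw":0},{"delta_pos":[0,0,0],"yaw":0},{"delta_pos":[0,0,0],"yaw":0},{"delta_pos":[0,0,0],"yaw":0},{"delta_pos":[0,0,0],"yaw":0},{"delta_pos":[0,0,0],"yaw":0}]' |grep clock
python3 - <<'E'
from h import *
meas("scene")
E
done
```

```text
clock: 15.03
scene th -0.0022 sink 31.4 (n918) chuck n300 ends -86.0 6.0 mid -40.0
clock: 15.58
scene th -0.0015 sink 31.4 (n915) chuck n295 ends -86.3 6.3 mid -40.0
clock: 16.13
scene th -0.0015 sink 31.4 (n921) chuck n297 ends -86.2 6.1 mid -40.0
```

```bash
for i in 1 2 3; do python3 -m handwheel '[{"delta_pos":[0,0,0],"yaw":0},{"delta_pos":[0,0,0],"yaw":0},{"delta_pos":[0,0,0],"yaw":0},{"delta_pos":[0,0,0],"yaw":0},{"delta_pos":[0,0,0],"yaw":0},{"delta_pos":[0,0,0],"yaw":0}]' |grep clock
done
python3 - <<'E'
from h import *
meas("scene"); tool()
E
```

```text
clock: 16.68
clock: 17.18
clock: 17.68
scene th -0.0016 sink 31.4 (n896) chuck n294 ends -86.0 6.2 mid -39.9
clk 17.73 tool ux -107.4 s 2.5 z 67.5 yawerr 0.002 F [-0.4, -1.1, 11.4] T [-0.19, 0.01, 0.02] w 86
```

```bash
python3 -m handwheel '[{"delta_pos":[-0.07,-0.4,0],"yaw":0},{"delta_pos":[-0.06,-0.35,0],"yaw":0},{"delta_pos":[0,0,0],"yaw":0},{"delta_pos":[0,0,0],"yaw":0},{"delta_pos":[0,0,0],"yaw":0},{"delta_pos":[0,0,0],"yaw":0}]' |grep force:
python3 - <<'E'
from h import *
tool(); meas("scene"); tool(); meas("top"); tool()
E
```

```text
force: [-0.2, 2.4, 10.9]
gripper_force: 5.5
clk 18.23 tool ux -106.8 s -3.0 z 67.7 yawerr 0.004 F [-0.2, 2.4, 10.9] T [0.74, -0.22, 0.07] w 85
scene th 0.0105 sink 31.3 (n906) chuck n309 ends -83.3 9.0 mid -37.2
clk 18.28 tool ux -106.8 s -3.0 z 67.7 yawerr 0.004 F [0.3, 3.2, 10.8] T [0.77, -0.11, 0.09] w 85
top th 0.0104 sink 30.4 (n618) chuck n220 ends -83.2 8.2 mid -37.5
clk 18.33 tool ux -106.8 s -3.0 z 67.7 yawerr 0.004 F [0.7, 1.8, 10.7] T [0.75, -0.21, -0.01] w 85
```

```bash
python3 -m handwheel '[{"delta_pos":[0,0,0],"yaw":0},{"delta_pos":[0,0,0],"yaw":0},{"delta_pos":[0,0,0],"yaw":0},{"delta_pos":[0,0,0],"yaw":0},{"delta_pos":[0,0,0],"yaw":0},{"delta_pos":[0,0,0],"yaw":0},{"delta_pos":[0,0,0],"yaw":0}]' |grep force:
python3 - <<'E'
from h import *
tool(); meas("scene"); tool(); meas("top"); tool()
E
```

```text
force: [1.3, 2.6, 10.7]
gripper_force: 5.5
clk 18.92 tool ux -106.8 s -3.0 z 67.7 yawerr 0.004 F [1.3, 2.6, 10.7] T [0.73, -0.12, 0.07] w 86
scene th 0.0104 sink 31.1 (n940) chuck n439 ends -37.7 29.0 mid -4.4
clk 18.97 tool ux -106.8 s -3.0 z 67.7 yawerr 0.004 F [0.4, 2.4, 9.9] T [0.71, -0.19, 0.0] w 85
top th 0.0111 sink 30.6 (n610) chuck n261 ends -61.5 29.1 mid -16.2
clk 19.02 tool ux -106.8 s -3.0 z 67.7 yawerr 0.004 F [0.3, 2.6, 10.5] T [0.65, -0.14, 0.03] w 86
```

```bash
python3 -m handwheel '[{"delta_pos":[0,0,0],"yaw":0},{"delta_pos":[0,0,0],"yaw":0},{"delta_pos":[0,0,0],"yaw":0},{"delta_pos":[0,0,0],"yaw":0},{"delta_pos":[0,0,0],"yaw":0},{"delta_pos":[0,0,0],"yaw":0},{"delta_pos":[0,0,0],"yaw":0}]' |grep force:
python3 - <<'E'
from h import *
tool(); meas("scene"); tool(); meas("top"); tool()
E
```

```text
force: [0.1, 2.6, 11.5]
gripper_force: 5.4
clk 19.60 tool ux -106.8 s -3.0 z 67.7 yawerr 0.004 F [0.1, 2.6, 11.5] T [0.53, -0.14, -0.02] w 85
scene th 0.0109 sink 31.2 (n920) chuck n532 ends -29.4 60.9 mid 15.8
clk 19.65 tool ux -106.8 s -3.0 z 67.7 yawerr 0.004 F [1.2, 2.0, 10.6] T [0.58, -0.11, -0.02] w 85
top th 0.0117 sink 30.3 (n614) chuck n393 ends -16.6 61.3 mid 22.3
clk 19.70 tool ux -106.8 s -3.0 z 67.7 yawerr 0.004 F [0.7, 3.2, 10.6] T [0.54, -0.18, 0.04] w 86
```

```bash
python3 -m handwheel '[{"delta_pos":[0,0,0],"yaw":0},{"delta_pos":[0,0,0],"yaw":0},{"delta_pos":[0,0,0],"yaw":0},{"delta_pos":[0,0,0],"yaw":0},{"delta_pos":[0,0,0],"yaw":0},{"delta_pos":[0,0,0],"yaw":0},{"delta_pos":[0,0,0],"yaw":0}]' |grep force:
python3 - <<'E'
from h import *
tool(); meas("scene"); tool(); meas("top"); tool()
E
```

```text
force: [1.7, 2.9, 11.6]
gripper_force: 5.4
clk 20.28 tool ux -106.8 s -3.0 z 67.7 yawerr 0.004 F [1.7, 2.9, 11.6] T [0.43, -0.18, -0.02] w 85
scene th 0.0137 sink 31.2 (n920) chuck n556 ends 11.0 100.9 mid 55.9
clk 20.33 tool ux -106.8 s -3.0 z 67.7 yawerr 0.004 F [0.5, 2.5, 10.2] T [0.46, -0.09, 0.05] w 86
top th 0.0130 sink 30.4 (n611) chuck n418 ends 13.4 101.8 mid 57.6
clk 20.38 tool ux -106.8 s -3.0 z 67.7 yawerr 0.004 F [0.5, 3.2, 12.3] T [0.41, -0.11, -0.01] w 86
```

```bash
python3 -m handwheel '[{"delta_pos":[0.07,0.4,0],"yaw":0},{"delta_pos":[0,0,0],"yaw":0},{"delta_pos":[0,0,0],"yaw":0}]' |grep force:
python3 - <<'E'
from h import *
tool(); meas("scene"); tool(); meas("top"); tool()
E
```

```text
force: [0.3, -1.5, 11.4]
gripper_force: 5.5
clk 20.63 tool ux -107.2 s -1.0 z 67.5 yawerr 0.003 F [0.3, -1.5, 11.4] T [-0.52, 0.02, 0.04] w 85
scene th 0.0118 sink 31.5 (n916) chuck n567 ends 34.3 124.4 mid 79.3
clk 20.68 tool ux -107.2 s -1.0 z 67.5 yawerr 0.003 F [0.4, -0.3, 11.5] T [-0.5, -0.03, 0.04] w 86
top th 0.0161 sink 30.5 (n608) chuck n422 ends 37.6 126.1 mid 81.8
clk 20.73 tool ux -107.2 s -1.0 z 67.5 yawerr 0.003 F [0.4, -1.1, 10.8] T [-0.51, -0.01, 0.03] w 86
```

```bash
python3 -m handwheel '[{"delta_pos":[0,0.1,-0.2],"yaw":0},{"delta_pos":[0,0,-0.2],"yaw":0},{"delta_pos":[0,0,0],"yaw":0}]' |grep force:
python3 - <<'E'
from h import *
tool(); meas("scene"); tool()
E
```

```text
force: [1.9, -3.0, 11.8]
gripper_force: 6.2
clk 20.98 tool ux -107.2 s -1.0 z 63.4 yawerr 0.002 F [1.9, -3.0, 11.8] T [-1.01, 0.01, 0.08] w 86
scene th 0.0139 sink 35.6 (n904) chuck n575 ends 58.9 149.0 mid 104.0
clk 21.03 tool ux -107.2 s -1.0 z 63.4 yawerr 0.002 F [0.7, -3.7, 12.7] T [-1.14, -0.08, 0.09] w 85
```

```bash
python3 -m handwheel '[{"delta_pos":[0,0,0],"yaw":0},{"delta_pos":[0,0,0],"yaw":0}]' |grep force:
python3 - <<'E'
from h import *
meas("scene"); tool()
E
python3 -m handwheel '[{"delta_pos":[0,0,0],"yaw":0},{"delta_pos":[0,0,0],"yaw":0},{"delta_pos":[0,0,0],"yaw":0},{"delta_pos":[0,0,0],"yaw":0},{"delta_pos":[0,0,0],"yaw":0},{"delta_pos":[0,0,0],"yaw":0}]' |grep force:
python3 - <<'E'
from h import *
meas("scene"); tool(); meas("top")
E
```

```text
force: [-0.0, -3.3, 11.4]
gripper_force: 6.2
scene th 0.0138 sink 35.4 (n923) chuck n579 ends 74.7 164.8 mid 119.8
clk 21.25 tool ux -107.2 s -1.0 z 63.5 yawerr 0.002 F [1.3, -3.1, 12.1] T [-1.1, -0.01, 0.1] w 86
force: [0.5, -3.5, 13.1]
gripper_force: 6.2
scene th 0.0158 sink 35.4 (n913) chuck n587 ends 82.1 171.0 mid 126.5
clk 21.80 tool ux -107.2 s -1.0 z 63.6 yawerr 0.002 F [0.7, -2.6, 11.5] T [-1.15, -0.02, 0.09] w 85
top th 0.0147 sink 34.5 (n601) chuck n419 ends 81.6 169.8 mid 125.7
```

```bash
python3 -m handwheel '[{"delta_pos":[0,0,0],"yaw":0},{"delta_pos":[0,0,0],"yaw":0},{"delta_pos":[0,0,0],"yaw":0},{"delta_pos":[0,0,0],"yaw":0},{"delta_pos":[0,0,0],"yaw":0},{"delta_pos":[0,0,0],"yaw":0},{"delta_pos":[0,0,0],"yaw":0},{"delta_pos":[0,0,0],"yaw":0}]' |grep force:
python3 - <<'E'
from h import *
meas("scene"); tool(); meas("top")
E
```

```text
force: [0.6, -2.9, 11.9]
gripper_force: 6.2
scene th 0.0153 sink 35.3 (n912) chuck n584 ends 82.1 171.3 mid 126.7
clk 22.57 tool ux -107.2 s -1.0 z 63.6 yawerr 0.002 F [-0.8, -2.8, 11.5] T [-1.08, 0.02, 0.08] w 85
top th 0.0147 sink 34.6 (n600) chuck n418 ends 81.0 169.6 mid 125.3
```

```bash
python3 -m handwheel '[{"delta_pos":[0,0,0.3],"yaw":0},{"delta_pos":[0,0,0.4],"yaw":0},{"delta_pos":[0,0,0.4],"yaw":0},{"delta_pos":[0,0,0.4],"yaw":0},{"delta_pos":[0,0,0.4],"yaw":0},{"delta_pos":[0,0,0.4],"yaw":0},{"delta_pos":[0,0,0.4],"yaw":0},{"delta_pos":[0,0,0.4],"yaw":0},{"delta_pos":[0,0,0.4],"yaw":0},{"delta_pos":[0,0,0.4],"yaw":0}]' |grep force:
python3 - <<'E'
from h import *
meas("scene"); tool()
E
python3 -m handwheel '[{"delta_pos":[0,0,0.5],"yaw":0},{"delta_pos":[0,0,1],"yaw":0},{"delta_pos":[0,0,2],"yaw":0},{"delta_pos":[0,0,3],"yaw":0},{"delta_pos":[0,0,3],"yaw":0},{"delta_pos":[0,0,0],"yaw":0},{"delta_pos":[0,0,0],"yaw":0},{"delta_pos":[0,0,0],"yaw":0},{"delta_pos":[0,0,0],"yaw":0},{"delta_pos":[0,0,0],"yaw":0}]' |grep force:
python3 - <<'E'
from h import *
meas("scene",save="pics/end.png"); tool()
E
```

```text
force: [-0.3, -0.8, 0.4]
gripper_force: 0.0
scene th 0.0521 sink -0.0 (n997) chuck n610 ends 80.6 170.3 mid 125.4
clk 23.50 tool ux -109.7 s 0.3 z 102.0 yawerr 0.003 F [-0.5, -0.5, 0.4] T [0.0, -0.0, -0.06] w 85
force: [0.0, -0.1, -0.3]
gripper_force: 0.0
scene th 0.0533 sink -0.1 (n1031) chuck n603 ends 80.4 170.5 mid 125.5
clk 24.38 tool ux -110.1 s -0.3 z 195.4 yawerr 0.003 F [-0.3, -0.6, -0.8] T [-0.06, -0.04, -0.01] w 85
```

View pics/end.png

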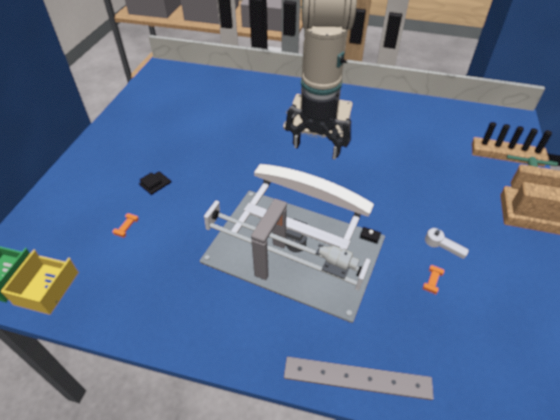

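The chuck at (338,258) is parked against the +y buffer at (365,268), the rail is let go with the gripper well above it, and the other parts are where they were.

```bash
python3 -c "
from cell import ctrl; print(ctrl.finish_job())"
```

```text
the job is handed in; nothing more can be done
None
```

The job is handed in: the chuck stayed within about 2 mm of the arch's middle for over 4 s, then glided on at about 0.075 m/s and is parked at the +y buffer with the rail let go; measured pressing force was about 9 to 14 N while the trolley was away from the ends.

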